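# Knife-edge balance check of centrifuge rotors

### The job

Balance-check the three centrifuge rotors: with the orange cradle still raised, slide every rotor lengthwise until its white centre line is over its knife edge and let go of it, then turn the crank one full turn anticlockwise (seen from above), to its stop, so that the cradle sinks and the rotors are left to the edges. Leave the two rotors that stay level balanced on their edges with the cradle down, and lay the one that tips to one end flat in the red reject tray, setting it down rather than dropping it; do not knock over the brown bottle, the glass beaker or the white jar.

Things in the scene. Friction and masses are not known exactly. Their poses are not given: they have to be found in the camera images.
- rotor_a: twin-arm centrifuge rotor, 164 mm long, 0.45 to 0.65 kg: blue bar 76 x 32 x 26 mm (length, width, height; 5 mm white line round its middle) between two grey end cups 44 x 44 x 34 mm, each with a 3 mm cap. Flat underside; origin at its centre, under the white line; x along the length, z up. Starts level on the raised cradle across one knife edge, along the stand's x within 0.05 rad, either end foremost.
- rotor_b: rotor, same looks, size and axes as rotor_a. In two of the three rotors the centre of mass is within 1 mm of the white line (sound); in the third, drawn afresh each time, it is 12 to 15 mm off, towards either end. Nothing shows it.
- rotor_c: rotor, same looks, size and axes as rotor_a. Each rotor starts with its white line 12 to 26 mm to one side of its edge, and slides on the cradle under a push of 2 to 5 N.
- stand: grey balance stand, fixed: base plate 18 mm thick, x -100 to +100 mm, y -170 to +295 mm, with three steel knife edges (flat top 10 mm wide along x, 26 mm long along y, 75 mm above the bench) at x = 0, y = -110, 0, +110 mm. Origin: underside, below the middle edge; z up. Beside the edges there is free room between the rails, so fingers can straddle a rotor's middle.
- cradle_mid (a point): centre of the orange cradle, level with its rail tops: two rails along y (10 mm wide, 12 thick, 320 long) at stand x = -55 and +55 mm, cross bars at y = -155 and +155 mm. Raised, the rail tops are at 76.5 mm and carry the rotors 1.5 mm clear of the edges; a full turn of the crank sinks it 14 mm; a tipped rotor then rests on edge and rail at about 13 degrees.
- edge_right (a point): top centre of the knife edge at y = -110 mm of the stand
- edge_mid (a point): top centre of the middle knife edge
- edge_left (a point): top centre of the knife edge at y = +110 mm of the stand
- crank (a joint): turn of the horizontal teal crank wheel (112 mm across, top 71 mm above the bench): 0 at the start, cradle up, when the knob is on the stand's -x side; grows anticlockwise seen from above to its stop at 6.28 rad, cradle fully down. Stays where it is left; it takes 3 to 6 N at the knob.
- crank_knob (a point): centre line of the upright yellow knob on the crank wheel, at its top: cylinder 18 mm in diameter, 46 mm tall, top 119 mm above the bench, 43 mm from the wheel's axis, free to spin on its pin
- crank_axis (a point): point on the crank wheel's vertical axis, 119 mm above the bench (stand x = 0, y = +225 mm)
- reject_tray: red open tray, fixed, 220 x 220 mm outside, 35 mm high, walls and floor 5 mm; origin at the centre of its underside; a rotor fits in along its x or its y
- bottle: brown bottle, 60 mm across, 130 mm tall, a bystander; origin at its foot
- beaker: glass beaker, 72 mm across, 95 mm tall, a bystander; origin at its foot
- jar: white jar with a blue cap, 56 mm across, 70 mm tall, a bystander; origin at its foot

How it is judged:
On the way, in this order (a step that is already met when the one before it is completed fails the run):
1. with the cradle still up (crank under 0.3 rad), all three rotors lie on the stand with the white line within 6 mm of the line of the knife edges and the fingers off them (x of rotor_a in the frame of stand between -0.006 and 0.006 m and z of each of rotor_a, rotor_b, rotor_c in the frame of stand above 0.072 m and contact force between the fingers and rotor_a below 0.1 N and x of rotor_b in the frame of stand between -0.006 and 0.006 m and contact force between the fingers and rotor_b below 0.1 N and x of rotor_c in the frame of stand between -0.006 and 0.006 m and contact force between the fingers and rotor_c below 0.1 N and value of joint crank below 0.3 rad), for 0.2 s.
2. the crank is turned beyond 6.0 rad with all three rotors still on the stand, within 30 mm of the line of edges (value of joint crank above 6 rad and x of rotor_a in the frame of stand between -0.03 and 0.03 m and y of rotor_a in the frame of stand between -0.15 and 0.15 m and z of each of rotor_a, rotor_b, rotor_c in the frame of stand above 0.055 m and x of rotor_b in the frame of stand between -0.03 and 0.03 m and y of rotor_b in the frame of stand between -0.15 and 0.15 m and x of rotor_c in the frame of stand between -0.03 and 0.03 m and y of rotor_c in the frame of stand between -0.15 and 0.15 m), for 0.3 s.
At the end, for the whole second after the job is handed in: The crank is beyond 6.0 rad (cradle down); two rotors rest level (within 0.06 rad) on knife edges with their white lines within 7 mm of the line of edges; the third lies flat (within 0.12 rad) on the floor of the reject tray, its middle within 85 mm of the tray's centre in its x and y; all at rest (value of joint crank above 6 rad and ((x of rotor_a in the frame of reject_tray between -0.085 and 0.085 m and y of rotor_a in the frame of reject_tray between -0.085 and 0.085 m and z of rotor_a in the frame of reject_tray below 0.012 m and angle between rotor_a's own z axis and vertical below 0.12 rad and linear speed of each of rotor_a, rotor_b, rotor_c below 0.02 m/s and x of rotor_b in the frame of stand between -0.007 and 0.007 m and y of rotor_b in the frame of stand between -0.13 and 0.13 m and z of each of rotor_b, rotor_c in the frame of stand above 0.0725 m and angle between each of rotor_b, rotor_c's own z axis and vertical below 0.06 rad and x of rotor_c in the frame of stand between -0.007 and 0.007 m and y of rotor_c in the frame of stand between -0.13 and 0.13 m) or (x of rotor_b in the frame of reject_tray between -0.085 and 0.085 m and y of rotor_b in the frame of reject_tray between -0.085 and 0.085 m and z of rotor_b in the frame of reject_tray below 0.012 m and angle between rotor_b's own z axis and vertical below 0.12 rad and linear speed of each of rotor_b, rotor_a, rotor_c below 0.02 m/s and x of rotor_a in the frame of stand between -0.007 and 0.007 m and y of rotor_a in the frame of stand between -0.13 and 0.13 m and z of each of rotor_a, rotor_c in the frame of stand above 0.0725 m and angle between each of rotor_a, rotor_c's own z axis and vertical below 0.06 rad and x of rotor_c in the frame of stand between -0.007 and 0.007 m and y of rotor_c in the frame of stand between -0.13 and 0.13 m) or (x of rotor_c in the frame of reject_tray between -0.085 and 0.085 m and y of rotor_c in the frame of reject_tray between -0.085 and 0.085 m and z of rotor_c in the frame of reject_tray below 0.012 m and angle between rotor_c's own z axis and vertical below 0.12 rad and linear speed of each of rotor_c, rotor_a, rotor_b below 0.02 m/s and x of rotor_a in the frame of stand between -0.007 and 0.007 m and y of rotor_a in the frame of stand between -0.13 and 0.13 m and z of each of rotor_a, rotor_b in the frame of stand above 0.0725 m and angle between each of rotor_a, rotor_b's own z axis and vertical below 0.06 rad and x of rotor_b in the frame of stand between -0.007 and 0.007 m and y of rotor_b in the frame of stand between -0.13 and 0.13 m))); the robot touches nothing.
It fails at once if a rotor is dropped: it moves faster than 0.7 m/s with the fingers off it ((linear speed of rotor_a above 0.7 m/s and contact force between the fingers and rotor_a below 0.1 N) or (linear speed of rotor_b above 0.7 m/s and contact force between the fingers and rotor_b below 0.1 N) or (linear speed of rotor_c above 0.7 m/s and contact force between the fingers and rotor_c below 0.1 N)).
It fails at once if the bottle, the beaker or the jar is knocked over (tilted beyond 0.6 rad) (angle between any of bottle, beaker, jar's own z axis and vertical above 0.6 rad).
It also fails if it takes over 72 s, if anything falls off the work surface, if the arm or the gripper's body presses on something with over 40 N, if the wrist force passes 120 N, or if a joint passes its speed limit or range.

### The arm

A 6-joint arm with a two-finger parallel gripper is mounted at the origin on the work surface. World frame = base frame: x ahead of the robot, y to its left, z up, the work surface at z = 0. Lengths are in m, angles in rad, forces in N, time in s.
With the tool pointing down it reaches from about 0.375 to 0.9 m from the base axis. Payload 3.1 kg.
Tool frame: the origin (TCP) lies at the centre of the arm's flange, where the gripper is bolted on; the fingertips stand 173 mm ahead of it and the grasp point (between the pads) lies ahead of it (robot.tcp_to_grasp is the z of the grasp point in the tool frame, in m); z points along the fingers, y is the line along which they close (so a half turn about z gives the same grasp; the last joint's range is limited). The gripper opens to 85 mm and grips with 20 to 120 N. Pads are 22 mm wide; open, the fingers measure 114 mm over their backs; the gripper's body (76 mm by 85 mm) begins 54 mm behind the grasp point. The pads swing forward as they close: fully open they stand 13 mm farther back than shut.
Start: joints at [-1.373, 0.527, 1.433, -0, 1.181, -0.178], TCP at [0.229, -0.581, 0.405] pointing down, gripper open.
Joint ranges: [-3.08, 3.08], [-0.75, 2.2], [0.22, 2.44], [-1.43, 4.57], [0, 2.65], [-2.85, 2.85]. Speed limits (rad/s): [2.79, 2.79, 3.14, 3.14, 3.14, 3.14].

### API

Orientations are given as a rotation vector (axis times angle).
In Python, from workcell import robot gives the robot as it stands.
- The arm moves only by the tool jog_arm, never from a script. Its argument "plan" is one flat list of numbers, 7 for each row, row after row: the shift along the tool's x, y, z in m, then the turn, a rotation vector about the tool's x, y, z in rad, then the finger opening in m, from 0 to 0.0854. In form: [dx, dy, dz, rx, ry, rz, grip, dx, dy, dz, rx, ry, rz, grip, ...]. A call has 1 to 20 rows; each row shifts and turns the commanded pose from where the row before left it, along the tool's axes as they then stand; what a row does not reach is not made up. A row lasts 1/10 s, in which the tool goes at most 50 mm and 8.59 degrees, less where a joint would pass 70% of its speed; a pose out of reach is approached as far as the arm can. A call is refused whole if a number of a shift passes 0.05 or a number of a turn 0.15, either way. A call with a gripper value outside its range is refused whole. The fingers move at their own pace and stop on an object; "grip_force" is the grip in N (left out, the last holds). Time passes only in rows, so rows that do not move let the fingers close. It gives the time, the measured TCP pose, the force, the opening and the grip force at its end, in the units of the state.
- robot.get_state(): the state, without advancing time (a new reading comes with each control period).
- robot.capture(name): name is "scene" or "top" or "wrist"; returns the picture (480x640x3 uint8, blue, green, red); there is no depth.
- robot.get_calibration(name): a dict with "intrinsics" (3x3 intrinsics, pixels), "view" (4x4, takes a point from world to camera coordinates). Camera axes: x right, y up, looking along -z (the intrinsics and any distortion apply to the point x, -y, -z); pixel columns grow to the right and rows downward; lengths in m; the calibration is good to about 2 mm. A picture is of the moment at which its call begins: read the wrist's pose just before it. get_calibration takes no time and is no camera call; for the wrist camera it gives the pose at the moment of the call.
- robot.sign_off(): hands the job in; it is judged then, once.
The state is a dict: "t": time; "joint_pos": joint angles; "joint_velocities": joint speeds; "joint_efforts": joint torques, N m; "eef_pos": TCP position; "ee_rot": TCP orientation; "force": force on the tool from outside, world axes, zero at the start; "wrist_torque": the same for the moment, N m; "opening": finger opening in m; "gripper_force": force on a finger pad.
Only numpy, scipy, OpenCV 4.12 (cv2) and the standard library are available. Lean on these libraries where they do the work, as an engineer would, in place of code of your own. Each camera call takes 0.05 s, during which the arm holds its last target. There are 200 camera calls.

## Working session

There is one attempt and no reset: what is moved stays moved. The work goes in short steps, Python scripts to look and compute and a tool call to move; the robot and the scene stay as the last step left them, time stands still between calls to the robot, and variables do not carry over. Pictures are saved under pics/ and viewed, at most 13 in all, crops included, and the job is handed in when it is done.

Besides the shell and the picture viewer there is one more tool, called after "Request:" by a JSON object that holds its "method" and its "body". jog_arm: Moves the arm, as the interface text tells. Its arguments: {"type":"object","properties":{"plan":{"type":"array"},"grip_force":{"type":"number"}},"required":["plan"]}

```bash
mkdir -p pics; ls; python3 - <<'E'
from workcell import robot
import cv2,numpy as np
s=robot.get_state(); print({k:np.round(v,3) for k,v in s.items()}, robot.tcp_to_grasp)
for n in("scene","top"):
    im=robot.capture(n); cv2.imwrite(f"pics/{n}0.png",im)
    c=robot.get_calibration(n); print(n,np.round(c["intrinsics"],1).tolist(),np.round(c["view"],3).tolist(),c.keys())
E
```

```text
pics
{'t': np.float64(0.0), 'joint_pos': array([-1.373,  0.528,  1.434,  0.   ,  1.181, -0.178]), 'joint_velocities': array([-0.   ,  0.001, -0.   ,  0.   , -0.001, -0.001]), 'joint_efforts': array([-0.0000e+00, -4.4235e+01, -1.7803e+01, -0.0000e+00,  8.0000e-03,
       -0.0000e+00]), 'eef_pos': array([ 0.229, -0.581,  0.404]), 'ee_rot': array([-3.084, -0.586,  0.   ]), 'force': array([-0.046,  0.097, -0.383]), 'wrist_torque': array([-0.058,  0.01 ,  0.039]), 'gripper_force': np.float64(0.0), 'opening': np.float64(0.085)} 0.1547
scene [[503.6, 0.0, 323.4], [0.0, 503.6, 236.7], [0.0, 0.0, 1.0]] [[-0.34, 0.94, -0.02, 0.247], [-0.519, -0.169, 0.838, 0.217], [0.785, 0.295, 0.545, -1.608], [0.0, 0.0, 0.0, 1.0]] dict_keys(['intrinsics', 'view'])
top [[496.2, 0.0, 322.8], [0.0, 496.2, 235.1], [0.0, 0.0, 1.0]] [[-0.0, -1.0, 0.011, -0.051], [0.998, 0.001, 0.066, -0.601], [-0.066, 0.011, 0.998, -1.046], [0.0, 0.0, 0.0, 1.0]] dict_keys(['intrinsics', 'view'])
```

View pics/top0.png

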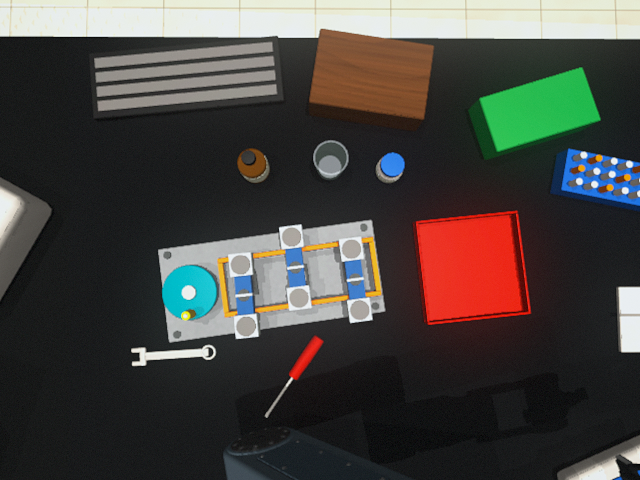

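View pics/scene0.png

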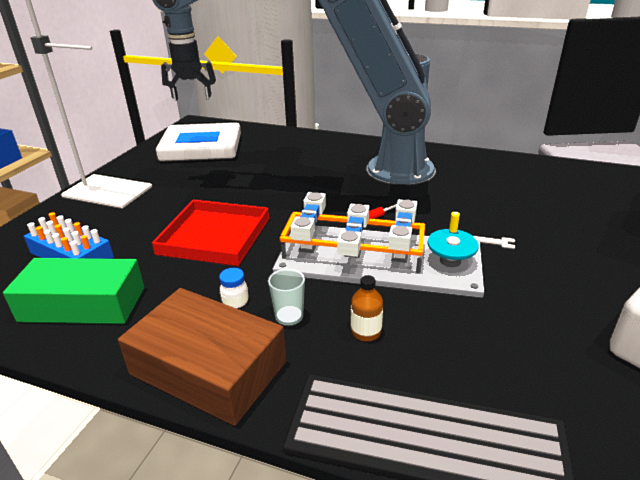

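The top view shows the crank at (189,292) with its knob at (186,315). The rotors are at about (244,290), (295,268) and (355,280), and the red tray is at (472,267). The bystanders stand behind the stand, at (253,163), (331,158) and (391,167). Next I measure these by casting rays.

```bash
cat > h.py <<'E'
import cv2,numpy as np
from scipy.spatial.transform import Rotation as R
from workcell import robot
def ray(cal,uv,z):
    "pixels -> world points on the plane z"
    uv=np.atleast_2d(np.asarray(uv,float)); K=cal["intrinsics"];V=cal["view"]
    d=np.c_[uv,np.ones(len(uv))]@np.linalg.inv(K).T*[1,-1,-1]
    d=d@V[:3,:3]; o=-V[:3,:3].T@V[:3,3]
    return o+d*((z-o[2])/d[:,2])[:,None]
def proj(cal,P):
    P=np.atleast_2d(P);c=P@cal["view"][:3,:3].T+cal["view"][:3,3]
    q=(c*[1,-1,-1])@cal["intrinsics"].T; return q[:,:2]/q[:,2:]
def blobs(m,amin):
    n,_,st,ce=cv2.connectedComponentsWithStats(m.astype(np.uint8)); return [(st[i,4],ce[i],st[i]) for i in range(1,n) if st[i,4]>=amin]
def hsv(im): return np.moveaxis(cv2.cvtColor(im,cv2.COLOR_BGR2HSV).astype(int),2,0)
E
python3 - <<'E'
from h import *
im=cv2.imread("pics/top0.png");H,S,V=hsv(im);cal=robot.get_calibration("top")
print("cam",-cal["view"][:3,:3].T@cal["view"][:3,3])
teal=(abs(H-91)<6)&(S>150)&(V>80)
m=np.zeros_like(H,np.uint8);m[teal]=1
c=max(cv2.findContours(m,0,2)[0],key=cv2.contourArea);(x,y),r=cv2.minEnclosingCircle(c)
print("wheel",x,y,r,ray(cal,(x,y),.071), "diam",2*r/496*.97)
print("yellow",[(a,c.round(1)) for a,c,_ in blobs((abs(H-28)<4)&(S>150)&(V>120),5)])
red=((H<5)|(H>175))&(S>150); red[:, :400]=0; red[:, 540:]=0
c=max(cv2.findContours(red.astype(np.uint8),0,2)[0],key=cv2.contourArea)
b=cv2.approxPolyDP(c,8,True)[:,0];print("tray",ray(cal,b,.035).round(3).tolist())
# caps: grey discs in rotors
roi=np.zeros(H.shape,bool);roi[215:345,225:375]=1
white=roi&(S<30)&(V>215)
print("cups");cents=[]
print(V[297,298],V[292,283],V[236,291],V[300,320])
for a,c,s in blobs(white,60):
    x,y,w,h=s[:4]; fl=roi[y:y+h,x:x+w]; print(a,c.round(1),s[:4], ray(cal,(x+w/2-.5,y+h/2-.5),.1105).round(3))
cap=roi&(S<40)&(V<200)&(V>120)
for a,c,s in blobs(cap,150):print("cap?",a,c.round(1),s[:4],ray(cal,c,.1135).round(4))
gray=(S<30)&(V>100);gray[:,:155]=0;gray[:,390:]=0;gray[:215]=0;gray[343:]=0
cv2.imwrite("pics/z.png",cv2.resize(im[210:350,140:390],None,fx=3.2,fy=3.2,interpolation=2))
c=max(cv2.findContours(cv2.morphologyEx(gray.astype(np.uint8),3,np.ones((3,3))),0,2)[0],key=cv2.contourArea)
b=cv2.approxPolyDP(cv2.convexHull(c),6,True)[:,0];print(b.tolist(),ray(cal,b,.018).round(3).tolist())
E
```

```text
cam [ 0.53017563 -0.03826455  1.08377978]
wheel 188.80697631835938 291.4631652832031 27.875282287597656 [[0.48266695 0.22144328 0.071     ]] diam 0.10902832185068438
yellow [(np.int32(42), array([186.5, 314.9]))]
tray [[0.654, -0.465, 0.035], [0.626, -0.24, 0.035], [0.415, -0.263, 0.035], [0.435, -0.489, 0.035]]
cups
173 185 172 239
176 [290.7 237.1] [279 225  25  24] [[0.592 0.013 0.111]]
193 [350.7 248.1] [339 237  25  24] [[ 0.568 -0.105  0.111]]
194 [239.6 263.7] [228 252  25  25] [[0.538 0.112 0.111]]
197 [298.6 298. ] [287 286  25  25] [[ 0.472 -0.003  0.111]]
190 [359.4 309.5] [347 298  25  25] [[ 0.448 -0.12   0.111]]
185 [245.4 325.8] [234 314  24  25] [[0.418 0.101 0.111]]
cap? 1080 [336.1 232.4] [302 220  72  27] [[ 0.5998 -0.0753  0.1135]]
cap? 280 [291.1 236.6] [282 228  19  18] [[0.5914 0.0127 0.1135]]
cap? 887 [253.1 244. ] [225 231  57  31] [[0.5769 0.087  0.1135]]
cap? 281 [351.  248.6] [342 240  19  19] [[ 0.5679 -0.1046  0.1135]]
cap? 190 [365.3 272.1] [361 247  10  43] [[ 0.5222 -0.1323  0.1135]]
cap? 1617 [324.  272.3] [302 248  45  50] [[ 0.5216 -0.0518  0.1135]]
cap? 291 [240.  264.2] [231 255  19  19] [[0.5375 0.112  0.1135]]
cap? 1488 [271.1 279.7] [254 255  36  51] [[0.5073 0.0512 0.1135]]
cap? 255 [230.5 287.6] [225 262  11  47] [[0.4922 0.1299 0.1135]]
cap? 285 [298.7 297.6] [290 289  19  19] [[ 0.4728 -0.0025  0.1135]]
cap? 1378 [302.3 315.1] [259 301  90  29] [[ 0.4389 -0.0096  0.1135]]
cap? 292 [359.3 309.6] [350 300  19  20] [[ 0.4493 -0.1203  0.1135]]
cap? 153 [229.1 325.4] [225 317  10  18] [[0.4194 0.1318 0.1135]]
cap? 302 [245.7 326. ] [236 317  20  19] [[0.4183 0.0997 0.1135]]
[[371, 220], [384, 303], [371, 320], [169, 341], [159, 249], [288, 225]] [[0.633, -0.155, 0.018], [0.455, -0.181, 0.018], [0.419, -0.153, 0.018], [0.376, 0.275, 0.018], [0.571, 0.3, 0.018], [0.622, 0.025, 0.018]]
```

View pics/z.png

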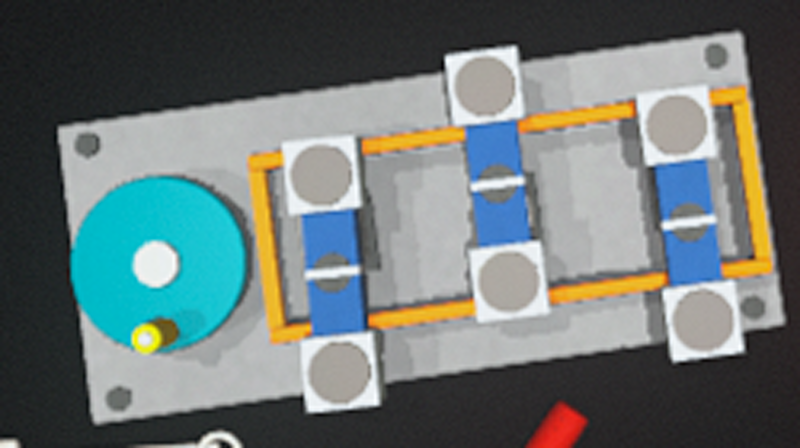

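```bash
cat >> h.py <<'E'
O=np.array([.512,-.003,0]);YAW=.132
def st(x,y,z=0): c,s=np.cos(YAW),np.sin(YAW); return np.array([O[0]+c*x-s*y,O[1]+s*x+c*y,z])
def unst(P): d=np.atleast_2d(P)[:,:2]-O[:2];c,s=np.cos(YAW),np.sin(YAW);return np.c_[d[:,0]*c+d[:,1]*s,-d[:,0]*s+d[:,1]*c]
def Rdown(yaw,flip=0,tilt=0):  # tool y along stand -y (flip=0)
    return R.from_euler("z",yaw+flip*np.pi)*R.from_euler("x",np.pi)
def go(p,Rt):
    s=robot.get_state();R0=R.from_rotvec(s["ee_rot"])
    print("t",s["t"].round(2),"shift(tool now)",R0.inv().apply(p-s["eef_pos"]).round(4),"turn",(R0.inv()*Rt).as_rotvec().round(4))
E
python3 - <<'E'
from h import *
for f in(0,1): go(st(-.018,-.110,.40),Rdown(YAW,f))
c=robot.get_calibration("wrist");s=robot.get_state()
Rt=R.from_rotvec(s["ee_rot"]);V=c["view"];o=-V[:3,:3].T@V[:3,3]
print("cam in tool",Rt.inv().apply(o-s["eef_pos"]).round(3),"look",Rt.inv().apply(-V[2,:3]).round(3),"up",Rt.inv().apply(V[1,:3]).round(3)); print(Rt.as_matrix().round(2).tolist())
E
```

```text
Traceback (most recent call last):
  File "h.py", line 23, in go
    print("t",s["t"].round(2),"shift(tool now)",R0.inv().apply(p-s["eef_pos"]).round(4),"turn",(R0.inv()*Rt).as_rotvec().round(4))
              ^^^^^^^^^^^^
AttributeError: 'float' object has no attribute 'round'
```

```bash
sed -i 's/s\["t"\].round(2)/round(s["t"],2)/' h.py
python3 - <<'E'
from h import *
for f in(0,1): go(st(-.018,-.110,.40),Rdown(YAW,f))
c=robot.get_calibration("wrist");s=robot.get_state()
Rt=R.from_rotvec(s["ee_rot"]);V=c["view"];o=-V[:3,:3].T@V[:3,3]
print("cam in tool",Rt.inv().apply(o-s["eef_pos"]).round(3),"look",Rt.inv().apply(-V[2,:3]).round(3),"up",Rt.inv().apply(V[1,:3]).round(3)); print(Rt.as_matrix().round(2).tolist())
E
```

```text
t 0.1 shift(tool now) [ 0.4311 -0.3316  0.0046] turn [-2.000e-03 -1.000e-04  2.438e-01]
t 0.1 shift(tool now) [ 0.4311 -0.3316  0.0046] turn [ 2.0000e-04 -2.9000e-03 -2.8978e+00]
cam in tool [ 0.082 -0.001  0.032] look [-0.317 -0.     0.948] up [ 0.948 -0.     0.317]
[[0.93, 0.37, -0.0], [0.37, -0.93, 0.0], [0.0, -0.0, -1.0]]
```

Request:
{"method": "jog_arm", "body": {"plan": [0.031,-0.024,0,0,0,0,0.085,0.031,-0.024,0,0,0,0,0.085,0.031,-0.024,0,0,0,0,0.085,0.031,-0.024,0,0,0,0,0.085,0.031,-0.024,0,0,0,0,0.085,0.031,-0.024,0,0,0,0,0.085,0.031,-0.024,0,0,0,0,0.085,0.031,-0.024,0,0,0,0,0.085,0.031,-0.024,0,0,0,0,0.085,0.031,-0.024,0,0,0,0,0.085,0.031,-0.024,0,0,0,0,0.085,0.031,-0.024,0,0,0,0,0.085,0.031,-0.023,0,0,0,0,0.085,0.028,-0.021,0,0,0,0,0.085,0,0,0,0,0,0.122,0.085,0,0,0,0,0,0.122,0.085,0,0,0,0,0,0,0.085], "grip_force": 25}}

```text
t: 1.8
eef_pos: [0.5085, -0.1138, 0.4043]
ee_rot: [-3.134, -0.209, 0.001]
force: [-0.6, -0.3, -0.1]
opening: 0.0854
gripper_force: 0.0
```

```bash
python3 - <<'E'
from h import *
go(st(-.018,-.110,.40),Rdown(YAW))
cal=robot.get_calibration("wrist");im=robot.capture("wrist");cv2.imwrite("pics/w1.png",im);np.savez("pics/w1.npz",**cal)
print(robot.get_state()["eef_pos"])
E
```

```text
t 1.8 shift(tool now) [0.0001 0.0007 0.0043] turn [-0.0005  0.0008  0.001 ]
[ 0.50836669 -0.11408441  0.40437193]
```

View pics/w1.png

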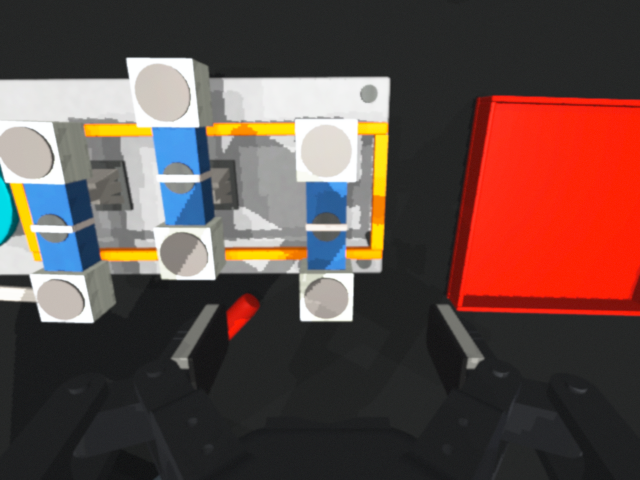

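The wrist view shows rotor R upright at (326,225), the rails at rows 130 and 254, M at (180,180) and L at (55,225). I measure the caps and rails from this view.

```bash
cat >> h.py <<'E'
def caps(im,cal,z=.1135,amin=900):
    H,S,V=hsv(im); out=[]
    g=((S<45)&(V>110)&(V<215)).astype(np.uint8)
    for c in cv2.findContours(g,cv2.RETR_LIST,2)[0]:
        a=cv2.contourArea(c)
        if a<amin or len(c)<10: continue
        (e,ax,_)=cv2.fitEllipse(c)
        if a/(np.pi*ax[0]*ax[1]/4)>.93 and .65<ax[0]/ax[1]: out.append((e,round(a),ray(cal,e,z)[0]))
    return out
def rails(im,cal,cols):
    H,S,V=hsv(im);o=(H>12)&(H<26)&(S>150)
    for u in cols:
        r=np.flatnonzero(o[:,u]); 
        if len(r)==0: continue
        for g in np.split(r,np.flatnonzero(np.diff(r)>2)+1):
            if len(g)>5: print("rail col",u,g[0],g[-1],unst(ray(cal,[(u,g[0]-.5),(u,g[-1]+.5)],.0765))[:,0].round(4))
E
python3 - <<'E'
from h import *
im=cv2.imread("pics/w1.png");cal=dict(np.load("pics/w1.npz"))
for e,a,p in caps(im,cal): print(np.round(e,1),a,p.round(4),unst(p).round(4))
rails(im,cal,(235,260,285,100,115))
E
```

```text
[183.4 253.6] 1625 [ 0.4745 -0.0019  0.1135] [[-0.0371  0.006 ]]
[ 26.2 152.2] 2148 [0.5386 0.1111 0.1135] [[0.0413 0.1096]]
[162.8  92.4] 2384 [0.5922 0.0125 0.1135] [[0.0815 0.0048]]
rail col 235 128 134 [0.0579 0.0525]
rail col 235 249 259 [-0.0464 -0.0571]
rail col 285 248 259 [-0.0453 -0.057 ]
```

```bash
sed -i 's/(S>150)$/(S>90)\&(V>90)/' h.py; python3 - <<'E'
from h import *
im=cv2.imread("pics/w1.png");cal=dict(np.load("pics/w1.npz"))
rails(im,cal,range(230,296,10)); H,S,V=hsv(im)
for u in(240,285): print([(int(r),int(H[r,u]),int(S[r,u]),int(V[r,u])) for r in list(range(122,137))+list(range(244,263))])
print(np.round([proj(cal,st(x,y,.0765))[0] for x in(-.06,-.05,.05,.06) for y in(-.04,-.1)],1).tolist())
E
```

```text
rail col 230 249 259 [-0.0464 -0.0571]
rail col 240 123 134 [0.0618 0.0525]
rail col 250 127 134 [0.0587 0.0525]
rail col 290 248 258 [-0.0453 -0.056 ]
[(122, 9, 98, 195), (123, 15, 201, 249), (124, 21, 255, 254), (125, 23, 255, 254), (126, 20, 255, 254), (127, 18, 255, 253), (128, 17, 255, 253), (129, 17, 255, 253), (130, 17, 255, 253), (131, 17, 255, 253), (132, 17, 255, 252), (133, 16, 255, 250), (134, 15, 255, 231), (135, 11, 169, 178), (136, 9, 58, 136), (244, 45, 2, 219), (245, 13, 8, 217), (246, 11, 41, 205), (247, 9, 114, 185), (248, 12, 208, 180), (249, 14, 255, 212), (250, 17, 255, 250), (251, 22, 255, 254), (252, 26, 255, 255), (253, 26, 255, 255), (254, 26, 255, 255), (255, 26, 255, 255), (256, 26, 255, 255), (257, 26, 255, 255), (258, 25, 255, 255), (259, 20, 195, 254), (260, 11, 108, 228), (261, 11, 25, 171), (262, 45, 3, 160)]
[(122, 12, 134, 210), (123, 20, 218, 253), (124, 25, 255, 255), (125, 27, 255, 255), (126, 27, 255, 255), (127, 27, 248, 255), (128, 27, 255, 255), (129, 27, 255, 255), (130, 27, 255, 255), (131, 27, 255, 255), (132, 26, 255, 255), (133, 25, 255, 255), (134, 20, 206, 254), (135, 12, 109, 239), (136, 12, 21, 221), (244, 0, 2, 134), (245, 14, 24, 137), (246, 11, 100, 150), (247, 12, 187, 166), (248, 14, 244, 178), (249, 14, 255, 202), (250, 15, 255, 238), (251, 16, 255, 250), (252, 17, 255, 253), (253, 19, 255, 254), (254, 22, 255, 254), (255, 23, 255, 255), (256, 21, 255, 254), (257, 20, 255, 254), (258, 20, 255, 252), (259, 14, 173, 240), (260, 9, 78, 194), (261, 17, 14, 164), (262, 40, 5, 161)]
[[252.6, 262.5], [318.1, 262.6], [251.9, 252.3], [318.1, 252.4], [243.7, 137.7], [317.2, 137.8], [242.7, 124.8], [317.1, 124.9]]
```

Request:
{"method": "jog_arm", "body": {"plan": [0.001,-0.0025,0.025,0,0,0,0.06,0,0,0.025,0,0,0,0.06,0,0,0.025,0,0,0,0.06,0,0,0.025,0,0,0,0.06,0,0,0.025,0,0,0,0.06,0,0,0.024,0,0,0,0.06,0,0,0,0,0,0,0.06,0,0,0,0,0,0,0.025,0,0,0,0,0,0,0.025,0,0,0,0,0,0,0.025,0,0,0,0,0,0,0.025,0,0,0,0,0,0,0.025]}}

```text
t: 3.05
eef_pos: [0.5096, -0.1121, 0.2569]
ee_rot: [3.133, 0.207, 0.004]
force: [-0.6, -1.9, 5.3]
opening: 0.0313
gripper_force: 29.3
```

```bash
python3 - <<'E'
from h import *
cal=robot.get_calibration("wrist");im=robot.capture("wrist");cv2.imwrite("pics/w2.png",im);np.savez("pics/w2.npz",**cal)
s=robot.get_state();print(s["eef_pos"],unst(s["eef_pos"]),s["opening"],s["force"])
E
```

```text
[ 0.50960878 -0.11206552  0.25690232] [[-0.0167253  -0.10780199]] 0.031474066104016096 [-0.05011071 -0.9898012   6.62111735]
```

View pics/w2.png

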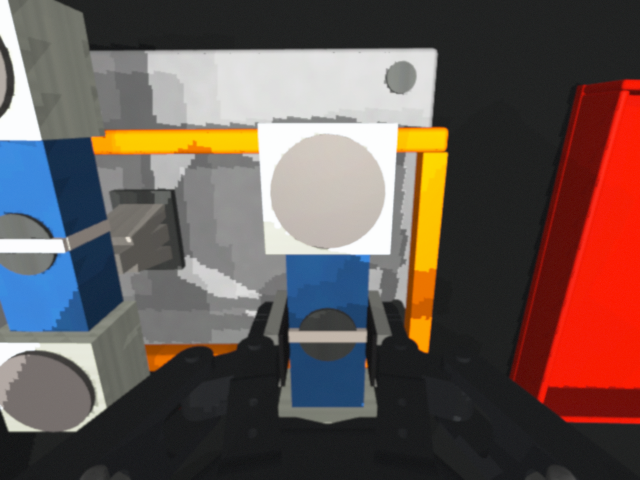

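Rotor R is held with its white line at (327,337) and the far rail at rows 128–153. Next is the line's offset relative to the rail.

```bash
python3 - <<'E'
from h import *
im=cv2.imread("pics/w2.png");cal=dict(np.load("pics/w2.npz"));H,S,V=hsv(im)
for u in(310,345):print([(r,int(S[r,u])) for r in range(328,346)])
for u in(200,240,412):print(u,[(r,int(S[r,u])) for r in list(range(123,133))+list(range(148,158))])
print("line@bar top",unst(ray(cal,[(327,336.5)],.1025)))
print("rail pred px",proj(cal,[st(.06,-.09,.0765),st(.05,-.09,.0765)]).round(1).tolist())
E
```

```text
[(328, 8), (329, 8), (330, 22), (331, 32), (332, 31), (333, 31), (334, 30), (335, 29), (336, 29), (337, 31), (338, 32), (339, 31), (340, 31), (341, 30), (342, 27), (343, 13), (344, 8), (345, 12)]
[(328, 9), (329, 8), (330, 19), (331, 30), (332, 32), (333, 31), (334, 30), (335, 32), (336, 30), (337, 32), (338, 30), (339, 30), (340, 29), (341, 30), (342, 27), (343, 19), (344, 12), (345, 8)]
200 [(123, 2), (124, 3), (125, 3), (126, 4), (127, 13), (128, 80), (129, 188), (130, 255), (131, 255), (132, 255), (148, 255), (149, 255), (150, 255), (151, 255), (152, 255), (153, 172), (154, 62), (155, 7), (156, 2), (157, 5)]
240 [(123, 3), (124, 2), (125, 2), (126, 2), (127, 23), (128, 117), (129, 214), (130, 255), (131, 255), (132, 255), (148, 255), (149, 255), (150, 255), (151, 255), (152, 254), (153, 167), (154, 55), (155, 6), (156, 2), (157, 0)]
412 [(123, 1), (124, 1), (125, 1), (126, 23), (127, 162), (128, 255), (129, 255), (130, 255), (131, 255), (132, 255), (148, 255), (149, 255), (150, 255), (151, 191), (152, 89), (153, 18), (154, 3), (155, 1), (156, 0), (157, 0)]
line@bar top [[-0.01867988 -0.10709398]]
rail pred px [[285.2, 133.9], [286.1, 158.9]]
```

```bash
python3 - <<'E'
from h import *
im=cv2.imread("pics/w2.png");cal=dict(np.load("pics/w2.npz"))
for e,a,p in caps(im,cal): print(np.round(e,1),a,unst(p).round(4))
print(unst(ray(cal,[(327,191)],.1135)))
# cup top edges: white square rows
H,S,V=hsv(im);g=(V[:,268]);print([(r,int(V[r,268])) for r in list(range(120,128))+list(range(240,258))])
print(unst(ray(cal,[(327,123),(327,253)],.1105)))
E
```

```text
[327.1 191.2] 10040 [[ 0.0434 -0.1071]]
[[ 0.04349013 -0.1070624 ]]
[(120, 216), (121, 213), (122, 219), (123, 238), (124, 252), (125, 254), (126, 254), (127, 254), (240, 239), (241, 239), (242, 240), (243, 239), (244, 239), (245, 239), (246, 238), (247, 238), (248, 238), (249, 238), (250, 238), (251, 238), (252, 238), (253, 230), (254, 186), (255, 151), (256, 144), (257, 144)]
[[ 0.06437345 -0.10705843]
 [ 0.02091028 -0.10707289]]
```

Request:
{"method": "jog_arm", "body": {"plan": [0.0048,0,0,0,0,0,0.025,0.0048,0,0,0,0,0,0.025,0.0048,0,0,0,0,0,0.025,0.0048,0,0,0,0,0,0.025,0,0,0,0,0,0,0.025,0,0,0,0,0,0,0.06,0,0,0,0,0,0,0.06,0,0,0,0,0,0,0.06,0,0,-0.025,0,0,0,0.06,0,0,-0.03,0,0,0,0.06,0.004,-0.0226,0,0,0,0,0.06,0.004,-0.0226,0,0,0,0,0.06,0.004,-0.0226,0,0,0,0,0.06,0.004,-0.0226,0,0,0,0,0.06,0.0037,-0.0226,0,0,0,0,0.06,0,0,0,0,0,0,0.06]}}

```text
t: 4.7
eef_pos: [0.5326, 0.0077, 0.3104]
ee_rot: [-3.133, -0.212, 0.001]
force: [-0.6, 0.2, -0.2]
opening: 0.0602
gripper_force: 0.0
```

```bash
python3 - <<'E'
from h import *
s=robot.get_state();print(unst(s["eef_pos"]),s["eef_pos"][2],s["opening"],R.from_rotvec(s["ee_rot"]).as_matrix().round(3)[:,0])
cal=robot.get_calibration("wrist");im=robot.capture("wrist")
for e,a,p in caps(im,cal): print(np.round(e,1),a,unst(p).round(4))
t=robot.capture("top");cal=robot.get_calibration("top")
for e,a,p in caps(t,cal,amin=150): print("top",np.round(e,1),a,unst(p).round(4))
E
```

```text
[[0.02179114 0.00792121]] 0.31043724579900306 0.060244734843552965 [ 0.991  0.135 -0.001]
[127.5 247.9] 4345 [[0.042  0.1098]]
[558.1 216.4] 4666 [[ 0.0592 -0.1036]]
[333.7 168.1] 4862 [[0.0822 0.0062]]
top [357.3 301.9] 280 [[-0.0622 -0.106 ]]
top [348.9 241.1] 272 [[ 0.0571 -0.106 ]]
top [330.2 158.3] 954 [[ 0.2249 -0.0915]]
```

R moved about 16 mm instead of 19, so it slipped a little in the grip. I will use a firmer grip on M and correct R afterwards.

Request:
{"method": "jog_arm", "body": {"plan": [0.0005,0.002,0.028,0,0,0,0.06,0,0,0.027,0,0,0,0.06,0,0,0,0,0,0,0.025,0,0,0,0,0,0,0.025,0,0,0,0,0,0,0.025,0,0,0,0,0,0,0.025,0,0,0,0,0,0,0.025,-0.004,0,0,0,0,0,0.025,-0.004,0,0,0,0,0,0.025,-0.004,0,0,0,0,0,0.025,-0.004,0,0,0,0,0,0.025,-0.004,0,0,0,0,0,0.025,0,0,0,0,0,0,0.025,0,0,0,0,0,0,0.025], "grip_force": 70}}

```text
t: 6.2
eef_pos: [0.5133, 0.0009, 0.2558]
ee_rot: [-3.134, -0.207, 0.002]
force: [-1.5, -0.5, -2.5]
opening: 0.0304
gripper_force: 70.1
```

```bash
python3 - <<'E'
from h import *
s=robot.get_state();print(unst(s["eef_pos"]),s["eef_pos"][2],s["opening"])
cal=robot.get_calibration("wrist");im=robot.capture("wrist");cv2.imwrite("pics/w3.png",im)
for e,a,p in caps(im,cal): print(np.round(e,1),a,unst(p).round(4))
H,S,V=hsv(im)
for u in(200,240,420,450):
    o=np.flatnonzero((H[:,u]>9)&(H[:,u]<29)&(S[:,u]>100)&(V[:,u]>120)); o=o[o<200]; print(u,o[:1],o[-1:])
    if len(o): print(unst(ray(cal,[(u,o[0]-.5),(u,o[-1]+.5)],.0765))[:,0])
E
```

```text
[[0.00180774 0.0036603 ]] 0.2557512982328711 0.030374324127110264
200 [173] [197]
[0.06248256 0.05183601]
240 [173] [197]
[0.06248486 0.05183901]
420 [172] [196]
[0.06291091 0.05228767]
450 [171] [195]
[0.06332756 0.05272422]
```

Request:
{"method": "jog_arm", "body": {"plan": [0,0,0,0,0,0,0.06,0,0,0,0,0,0,0.06,0,0,0,0,0,0,0.06,0,0,0,0,0,0,0.06,0,0,-0.025,0,0,0,0.06,0,0,-0.03,0,0,0,0.06,0,0,0,0,0,0,0.06]}}

```text
t: 6.95
eef_pos: [0.5152, 0.0007, 0.3139]
ee_rot: [3.133, 0.207, 0.012]
force: [0.6, -0.4, -0.3]
opening: 0.0604
gripper_force: 0.0
```

```bash
python3 - <<'E'
from h import *
s=robot.get_state();print(unst(s["eef_pos"]),s["eef_pos"][2],s["opening"])
cal=robot.get_calibration("wrist");im=robot.capture("wrist");cv2.imwrite("pics/w4.png",im)
for e,a,p in caps(im,cal): print(np.round(e,1),a,unst(p).round(4))
rails(im,cal,(200,220,440,460))
E
```

```text
[[0.00364218 0.00321841]] 0.3138969955977385 0.06040449772620352
[548.4 181. ] 4910 [[ 0.0589 -0.1037]]
[325.6 173.7] 4740 [[0.0625 0.0044]]
rail col 200 167 183 [0.0616 0.0517]
rail col 200 324 342 [-0.0428 -0.0578]
rail col 220 168 183 [0.0611 0.0517]
rail col 440 166 181 [0.0622 0.0529]
rail col 460 165 181 [0.0628 0.0529]
```

View pics/w4.png

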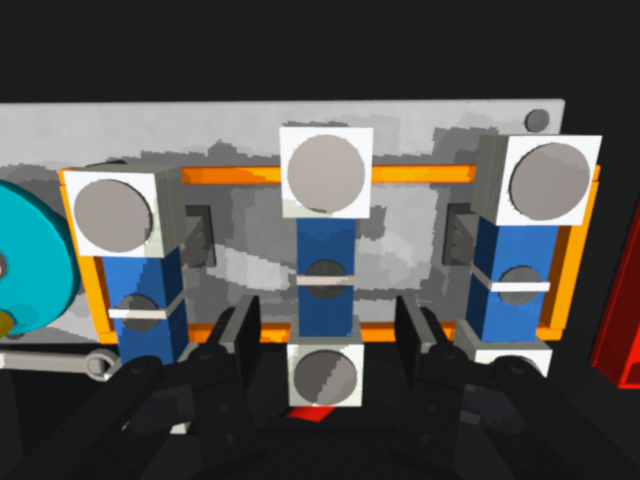

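M now sits on its edge, with its cap at (326,174) symmetric between the rails. R is about 3.5 mm short. L, with its line at (150,314), is about 20 mm short. I do L next.

Request:
{"method": "jog_arm", "body": {"plan": [-0.0043,-0.0216,0,0,0,0,0.06,-0.0043,-0.0216,0,0,0,0,0.06,-0.0043,-0.0216,0,0,0,0,0.06,-0.0043,-0.0216,0,0,0,0,0.06,-0.0043,-0.0216,0,0,0,0,0.06,0,0,0.028,0,0,0,0.06,0,0,0.03,0,0,0,0.06,0,0,0,0,0,0,0.025,0,0,0,0,0,0,0.025,0,0,0,0,0,0,0.025,0,0,0,0,0,0,0.025,0,0,0,0,0,0,0.025,0.004,0,0,0,0,0,0.025,0.004,0,0,0,0,0,0.025,0.004,0,0,0,0,0,0.025,0.004,0,0,0,0,0,0.025,0.004,0,0,0,0,0,0.025,0,0,0,0,0,0,0.025,0,0,0,0,0,0,0.025]}}

```text
t: 8.9
eef_pos: [0.4981, 0.1077, 0.2526]
ee_rot: [-3.135, -0.207, 0.001]
force: [0.1, -0.3, -5.6]
opening: 0.0308
gripper_force: 69.8
```

Request:
{"method": "jog_arm", "body": {"plan": [0,0,0,0,0,0,0.06,0,0,0,0,0,0,0.06,0,0,0,0,0,0,0.06,0,0,0,0,0,0,0.06,0,0,-0.025,0,0,0,0.06,0,0,-0.03,0,0,0,0.06,0,0,0,0,0,0,0.06]}}

```text
t: 9.6
eef_pos: [0.4994, 0.1078, 0.311]
ee_rot: [3.134, 0.207, 0.012]
force: [0.4, 0.2, 0.7]
opening: 0.0599
gripper_force: 0.0
```

```bash
python3 - <<'E'
from h import *
s=robot.get_state();print(unst(s["eef_pos"]),s["eef_pos"][2],s["opening"])
cal=robot.get_calibration("wrist");im=robot.capture("wrist");cv2.imwrite("pics/w5.png",im)
for e,a,p in caps(im,cal): print(np.round(e,1),a,unst(p).round(4))
rails(im,cal,(200,220,270,380,400,420,440,460))
t=robot.capture("top");cal=robot.get_calibration("top")
for e,a,p in caps(t,cal,amin=150): print("top",np.round(e,1),a,unst(p).round(4))
E
```

```text
[[0.00211807 0.11148652]] 0.3109905320818203 0.05991579943407232
[552.5 170.7] 5250 [[0.0628 0.0058]]
rail col 270 166 182 [0.0611 0.0513]
rail col 270 320 343 [-0.0395 -0.0581]
rail col 380 165 181 [0.0617 0.0519]
rail col 380 325 343 [-0.0433 -0.0581]
rail col 400 165 181 [0.0617 0.0519]
rail col 420 165 181 [0.0617 0.0519]
rail col 440 165 181 [0.0617 0.0519]
rail col 460 165 181 [0.0617 0.0519]
top [300.6 307.5] 285 [[-0.0583  0.0045]]
top [357.3 301.9] 274 [[-0.0622 -0.1061]]
top [293.3 246.5] 281 [[0.061  0.0033]]
top [348.9 241.1] 272 [[ 0.0572 -0.1059]]
top [330.3 158.2] 956 [[ 0.2249 -0.0915]]
```

Request:
{"method": "jog_arm", "body": {"plan": [0,0.031,0,0,0,0,0.06,0,0.031,0,0,0,0,0.06,0,0.031,0,0,0,0,0.06,0,0.031,0,0,0,0,0.06,-0.003,0.031,0,0,0,0,0.06,0,0.031,0,0,0,0,0.06,0,0.031,0,0,0,0,0.06,0,0,0,0,0,0,0.06]}}

```text
t: 10.5
eef_pos: [0.5244, -0.1113, 0.3066]
ee_rot: [3.134, 0.2, 0.001]
force: [-0.1, -1.1, -0.6]
opening: 0.0597
gripper_force: 0.0
```

```bash
python3 - <<'E'
from h import *
s=robot.get_state();print(unst(s["eef_pos"]),s["eef_pos"][2],s["opening"])
cal=robot.get_calibration("wrist");im=robot.capture("wrist");cv2.imwrite("pics/w6.png",im)
for e,a,p in caps(im,cal): print(np.round(e,1),a,unst(p).round(4))
rails(im,cal,(200,220,240,260,400,410,420))
t=robot.capture("top");cal=robot.get_calibration("top");cv2.imwrite("pics/t6.png",t)
for e,a,p in caps(t,cal,amin=150): print("top",np.round(e,1),a,unst(p).round(4))
E
```

```text
[[-0.00200443 -0.10894585]] 0.3066464011203107 0.05972767092551896
[ 82.3 160.8] 5474 [[0.0628 0.0026]]
rail col 200 155 171 [0.0621 0.0528]
rail col 200 320 338 [-0.0425 -0.0569]
rail col 220 155 171 [0.0621 0.0527]
rail col 240 155 171 [0.062  0.0527]
rail col 260 164 170 [0.0571 0.0532]
rail col 260 327 338 [-0.0479 -0.0571]
rail col 400 222 296 [ 0.023  -0.0264]
rail col 410 197 233 [0.038  0.0156]
top [239.2 253.7] 278 [[0.0609 0.1098]]
top [293.4 246.4] 277 [[0.0611 0.0031]]
top [330.2 158.2] 954 [[ 0.2249 -0.0914]]
```

Request:
{"method": "jog_arm", "body": {"plan": [0,-0.0035,0.025,0,0,0,0.06,0,0,0.026,0,0,0,0.06,0,0,0,0,0,0,0.025,0,0,0,0,0,0,0.025,0,0,0,0,0,0,0.025,0,0,0,0,0,0,0.025,0,0,0,0,0,0,0.025,0.002,0,0,0,0,0,0.025,0.0019,0,0,0,0,0,0.025,0,0,0,0,0,0,0.025,0,0,0,0,0,0,0.025,0,0,0,0,0,0,0.06,0,0,0,0,0,0,0.06,0,0,0,0,0,0,0.06,0,0,0,0,0,0,0.06,0,0,-0.03,0,0,0,0.06,0,0,-0.04,0,0,0,0.06,0,0,-0.04,0,0,0,0.06,0,0,0,0,0,0,0.06]}}

```text
t: 12.5
eef_pos: [0.5287, -0.1044, 0.3722]
ee_rot: [3.129, 0.207, 0.017]
force: [-0.1, -0.8, -0.2]
opening: 0.0598
gripper_force: 0.0
```

```bash
python3 - <<'E'
from h import *
s=robot.get_state();print(unst(s["eef_pos"]),s["eef_pos"][2],s["opening"])
cal=robot.get_calibration("wrist");im=robot.capture("wrist");cv2.imwrite("pics/w7.png",im)
for e,a,p in caps(im,cal): print(np.round(e,1),a,unst(p).round(4))
rails(im,cal,(200,220,240,260))
t=robot.capture("top");cal=robot.get_calibration("top");cv2.imwrite("pics/t7.png",t)
for e,a,p in caps(t,cal,amin=150): print("top",np.round(e,1),a,unst(p).round(4))
E
```

```text
[[ 0.00325475 -0.1026914 ]] 0.3721655151799017 0.05983202463929644
[ 35.3 325.3] 1824 [[-0.0563  0.113 ]]
[323.6 320.9] 1776 [[-0.0534 -0.1007]]
rail col 220 158 170 [0.0621 0.0526]
rail col 240 158 170 [0.0621 0.0526]
rail col 240 288 293 [-0.0439 -0.0495]
rail col 260 158 170 [0.0621 0.0526]
rail col 260 288 293 [-0.044  -0.0495]
top [244.8 315.1] 278 [[-0.0585  0.1134]]
top [239.2 253.7] 280 [[0.0608 0.1098]]
top [293.4 246.4] 278 [[0.0611 0.0031]]
top [330.3 158.3] 954 [[ 0.2249 -0.0915]]
```

View pics/w7.png

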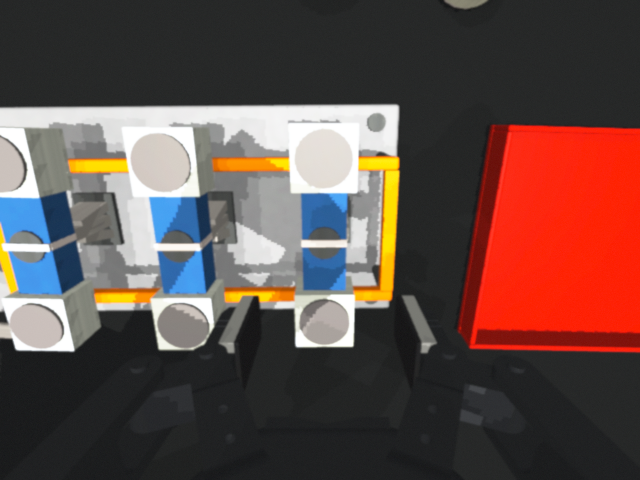

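```bash
python3 - <<'E'
from h import *
cal=robot.get_calibration("wrist");im=cv2.imread("pics/w7.png");H,S,V=hsv(im)
b=(H>105)&(H<120)&(S>110)
for a,c,s in blobs(b,80):print("blue",a,c.round(1),s[:4])
for u in(322,):print([(r,int(S[r,u]),int(V[r,u])) for r in range(118,330,2)])
E
```

```text
blue 1109 [ 56.3 216.2] [ 38 192  36  52]
blue 1210 [191.5 217.7] [156 194  54  49]
blue 1477 [322.1 214.5] [301 194  47  45]
blue 950 [ 66.7 266.4] [ 50 242  33  53]
blue 1113 [185.3 270. ] [158 242  57  52]
blue 1219 [322.4 270.4] [303 248  43  42]
[(118, 0, 239), (120, 1, 189), (122, 3, 181), (124, 0, 254), (126, 0, 255), (128, 5, 245), (130, 13, 231), (132, 14, 231), (134, 14, 230), (136, 13, 230), (138, 14, 231), (140, 14, 231), (142, 13, 230), (144, 13, 230), (146, 13, 230), (148, 14, 230), (150, 14, 230), (152, 13, 228), (154, 13, 229), (156, 13, 229), (158, 15, 228), (160, 13, 228), (162, 13, 228), (164, 15, 228), (166, 12, 227), (168, 15, 228), (170, 15, 228), (172, 16, 228), (174, 15, 227), (176, 13, 227), (178, 13, 227), (180, 13, 227), (182, 17, 226), (184, 18, 227), (186, 18, 226), (188, 3, 240), (190, 0, 255), (192, 18, 245), (194, 165, 178), (196, 181, 175), (198, 183, 173), (200, 181, 173), (202, 184, 172), (204, 181, 168), (206, 181, 156), (208, 184, 154), (210, 181, 152), (212, 179, 151), (214, 181, 152), (216, 181, 155), (218, 181, 155), (220, 184, 154), (222, 181,
[... 157 characters left out ...]
), (244, 16, 245), (246, 16, 244), (248, 16, 109), (250, 14, 92), (252, 14, 92), (254, 11, 91), (256, 11, 92), (258, 48, 102), (260, 175, 162), (262, 183, 170), (264, 185, 171), (266, 184, 166), (268, 181, 144), (270, 181, 142), (272, 183, 142), (274, 183, 142), (276, 183, 142), (278, 184, 143), (280, 183, 142), (282, 181, 144), (284, 180, 146), (286, 181, 145), (288, 180, 142), (290, 47, 131), (292, 20, 142), (294, 21, 161), (296, 21, 219), (298, 21, 194), (300, 14, 92), (302, 18, 112), (304, 19, 121), (306, 18, 168), (308, 18, 184), (310, 18, 184), (312, 17, 184), (314, 17, 184), (316, 18, 184), (318, 18, 184), (320, 18, 182), (322, 19, 172), (324, 18, 169), (326, 18, 170), (328, 18, 169)]
```

```bash
python3 - <<'E'
from h import *
cal=robot.get_calibration("wrist");im=robot.capture("wrist");print(robot.get_state()["ee_rot"],unst(robot.get_state()["eef_pos"]))
H,S,V=hsv(im);w=(S<8)&(V>225)
g=((S<45)&(V>110)&(V<236)).astype(np.uint8)
for c in cv2.findContours(g,cv2.RETR_LIST,2)[0]:
    if cv2.contourArea(c)>1200 and len(c)>10:
        e,ax,_=cv2.fitEllipse(c); 
        if ax[0]/ax[1]>.7 and e[1]<350 and ax[1]<90: print(np.round(e,1),np.round(ax,1),unst(ray(cal,e,.1135)).round(4))
for u in(158,205,310,340,12,60):
    r=np.flatnonzero((S[225:262,u]<32)&(V[225:262,u]>175))+225; 
    print(u,r,unst(ray(cal,[(u,r.mean())],.1025)).round(4) if len(r) else "")
rails(im,cal,(220,240,260))
E
```

```text
[-3.13459453e+00 -2.06811098e-01  4.99904383e-04] [[ 0.00127781 -0.10168585]]
[327.6 264.2] [56.3 62.9] [[-0.01   -0.1016]]
[159.9 156.7] [56.7 65.3] [[0.0625 0.0031]]
[326.4 153.1] [57.7 59.3] [[ 0.0647 -0.1008]]
158 [240 241 242 243 244 245 246 247 260 261] [[-0.0013  0.019 ]]
205 [] 
310 [237 238 239 240 241 242 243 244] [[ 0.0035 -0.0892]]
340 [237 238 239 240 241 242 243] [[ 0.0039 -0.1104]]
12 [240 241 242 243 244 245 246 247] [[0.0013 0.122 ]]
60 [] 
rail col 220 153 165 [0.0621 0.0528]
rail col 240 153 165 [0.0621 0.0528]
rail col 240 286 291 [-0.0443 -0.0498]
rail col 260 153 165 [0.0621 0.0528]
```

```bash
python3 - <<'E'
from h import *
cal=robot.get_calibration("wrist");im=cv2.imread("pics/w7.png")
im=robot.capture("wrist");H,S,V=hsv(im);o=(H>9)&(H<29)&(S>100)&(V>120)
for r in(180,200,220,240,255):
    c=np.flatnonzero(o[r,360:420])+360; print(r,c[0],c[-1],unst(ray(cal,[(c[0]-.5,r),(c[-1]+.5,r)],.0765)).round(4).tolist())
E
```

```text
180 388 404 [[0.0412, -0.1453], [0.0412, -0.1578]]
200 387 403 [[0.0261, -0.1453], [0.0261, -0.1581]]
220 387 402 [[0.0105, -0.1462], [0.0105, -0.1585]]
240 386 401 [[-0.0057, -0.1463], [-0.0057, -0.1588]]
255 385 400 [[-0.0183, -0.1461], [-0.0183, -0.1588]]
```

R sits 2.3 mm long in x and about 7 mm off sideways, so I nudge it once more with settling rows.

Request:
{"method": "jog_arm", "body": {"plan": [0.002,0,0.04,0,0,0,0.06,0,0,0.04,0,0,0,0.06,0,0,0.036,0,0,0,0.06,0,0,0,0,0,0,0.06,0,0,0,0,0,0,0.06,0,0,0,0,0,0,0.025,0,0,0,0,0,0,0.025,0,0,0,0,0,0,0.025,0,0,0,0,0,0,0.025,0,0,0,0,0,0,0.025,-0.001,0.003,0,0,0,0,0.025,-0.0015,0.0035,0,0,0,0,0.025,0,0,0,0,0,0,0.025,0,0,0,0,0,0,0.025,0,0,0,0,0,0,0.025]}}

```text
t: 14.2
eef_pos: [0.5281, -0.1097, 0.2527]
ee_rot: [3.135, 0.206, 0.006]
force: [1.5, 4.5, 6.1]
opening: 0.0302
gripper_force: 70.6
```

Request:
{"method": "jog_arm", "body": {"plan": [0,0,0,0,0,0,0.06,0,0,0,0,0,0,0.06,0,0,0,0,0,0,0.06,0,0,0,0,0,0,0.06,0,0,-0.03,0,0,0,0.06,0,0,-0.04,0,0,0,0.06,0,0,-0.04,0,0,0,0.06,0,0,0,0,0,0,0.06,0,0,0,0,0,0,0.06]}}

```text
t: 15.1
eef_pos: [0.5274, -0.1104, 0.3615]
ee_rot: [3.134, 0.207, 0.003]
force: [0.9, -0.2, -0.5]
opening: 0.0598
gripper_force: 0.0
```

```bash
python3 - <<'E'
from h import *
robot.capture("top")
cal=robot.get_calibration("wrist");im=robot.capture("wrist");print(unst(robot.get_state()["eef_pos"]))
H,S,V=hsv(im);g=((S<45)&(V>110)&(V<236)).astype(np.uint8)
for c in cv2.findContours(g,cv2.RETR_LIST,2)[0]:
    if cv2.contourArea(c)>1200 and len(c)>10:
        e,ax,_=cv2.fitEllipse(c); 
        if ax[0]/ax[1]>.7 and e[1]<350 and ax[1]<90: print(np.round(e,1),np.round(ax,1),unst(ray(cal,e,.1135)).round(4))
rails(im,cal,(220,240,260))
# crank goal: knob relative
for yk in(0,):
    go(st(-.043+.002,.225+.0016,.30),Rdown(YAW))
E
```

```text
[[ 0.00057828 -0.10814391]]
[326.9 155.1] [59.7 61.4] [[ 0.0624 -0.1071]]
[144.  154.8] [58.4 68.2] [[0.0626 0.003 ]]
rail col 220 151 164 [0.0622 0.0525]
rail col 220 288 300 [-0.0444 -0.0561]
rail col 240 151 164 [0.0622 0.0525]
rail col 240 287 293 [-0.0435 -0.0498]
rail col 260 151 163 [0.0622 0.0532]
rail col 260 288 293 [-0.0444 -0.0497]
t 15.2 shift(tool now) [-0.0416 -0.3346  0.0602] turn [-0.0014  0.0023 -0.0003]
```

Request:
{"method": "jog_arm", "body": {"plan": [-0.0042,-0.0334,0,0,0,0,0.06,-0.0042,-0.0334,0,0,0,0,0.06,-0.0042,-0.0334,0,0,0,0,0.06,-0.0042,-0.0334,0,0,0,0,0.06,-0.0042,-0.0334,0,0,0,0,0.06,-0.0042,-0.0334,0,0,0,0,0.06,-0.0042,-0.0334,0,0,0,0,0.06,-0.0042,-0.0334,0,0,0,0,0.06,-0.004,-0.0334,0,0,0,0,0.06,-0.004,-0.0334,0.02,0,0,0,0.06,0,0,0,0,0,0,0.06,0,0,0,0,0,0,0.06]}}

```text
t: 16.4
eef_pos: [0.4415, 0.2157, 0.3391]
ee_rot: [3.133, 0.21, -0.007]
force: [0.8, 0.1, 0.4]
opening: 0.0607
gripper_force: 0.0
```

```bash
sed -i 's/^O=.*;YAW/O=np.array([.5138,-.0012,0]);YAW/' h.py; python3 - <<'E'
from h import *
robot.capture("top")
cal=robot.get_calibration("wrist");im=robot.capture("wrist");cv2.imwrite("pics/w8.png",im);s=robot.get_state();print(s["eef_pos"][2],unst(s["eef_pos"]))
H,S,V=hsv(im)
for a,c,q in blobs((abs(H-28)<6)&(S>120)&(V>100),40):print("yel",a,c.round(1),q[:4],unst(ray(cal,c,.119)).round(4))
m=((abs(H-91)<8)&(S>120)&(V>60)).astype(np.uint8);c=max(cv2.findContours(m,0,2)[0],key=cv2.contourArea);e=cv2.fitEllipse(cv2.convexHull(c));print("wheel",np.round(e[0],1),np.round(e[1],1),unst(ray(cal,e[0],.071)).round(4))
E
```

```text
0.3401457811272111 [[-0.04223563  0.2233898 ]]
yel 696 [613.8  93.5] [588  87  52  14] [[0.0514 0.0811]]
yel 575 [452.6  94.6] [432  88  43  14] [[0.0509 0.1618]]
yel 2105 [431.1 175.7] [419 104  27 150] [[0.0104 0.1687]]
yel 1016 [326. 257.] [312 234  29  50] [[-0.0367  0.2253]]
yel 257 [432.8 259.9] [419 255  30  10] [[-0.0385  0.163 ]]
yel 470 [573.3 258.9] [548 254  53  10] [[-0.0378  0.0812]]
wheel [325.6 176.7] [160.9 161.6] [[0.0024 0.2257]]
```

View pics/w8.png

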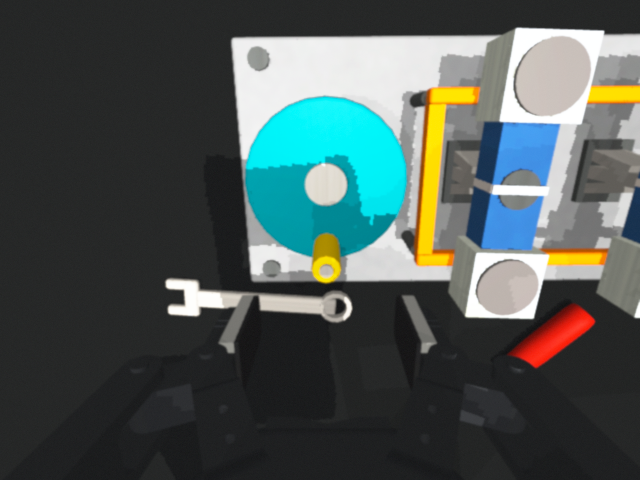

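The knob top is at (326,270), which agrees with the expected stand position (-0.043, 0.225). Next I descend, grip it and turn the first quarter.

Request:
{"method": "jog_arm", "body": {"plan": [-0.0005,-0.002,0.028,0,0,0,0.06,0,0,0.028,0,0,0,0.06,0,0,0.022,0,0,0,0.06,0,0,0,0,0,0,0.06,0,0,0,0,0,0,0.01,0,0,0,0,0,0,0.01,0,0,0,0,0,0,0.01,0,0,0,0,0,0,0.01,0,0,0,0,0,0,0.01,0,0,0,0,0,0,0.01], "grip_force": 50}}

```text
t: 17.5
eef_pos: [0.4422, 0.2164, 0.2643]
ee_rot: [3.133, 0.209, 0.005]
force: [0.8, -6.7, 4.5]
opening: 0.0168
gripper_force: 48.6
```

Request:
{"method": "jog_arm", "body": {"plan": [0.0015,0.0111,0,0,0,0,0.01,0.0043,0.0104,0,0,0,0,0.01,0.0068,0.0089,0,0,0,0,0.01,0.0089,0.0068,0,0,0,0,0.01,0.0104,0.0043,0,0,0,0,0.01,0.0111,0.0015,0,0,0,0,0.01,0,0,0,0,0,0,0.01]}}

```text
t: 18.2
eef_pos: [0.491, 0.1795, 0.2642]
ee_rot: [3.134, 0.207, 0.004]
force: [-0.2, -3.2, 6.1]
opening: 0.0165
gripper_force: 49.1
```

```bash
python3 - <<'E'
from h import *
s=robot.get_state();print(s["eef_pos"][2],unst(s["eef_pos"]),s["force"],s["opening"])
t=robot.capture("top");cv2.imwrite("pics/t9.png",t);w=robot.capture("wrist");cv2.imwrite("pics/w9.png",w)
E
```

```text
0.2642311864724594 [[0.00115018 0.1821083 ]] [-0.17239903 -3.22131694  6.1395211 ] 0.016460432915608215
```

View pics/w9.png

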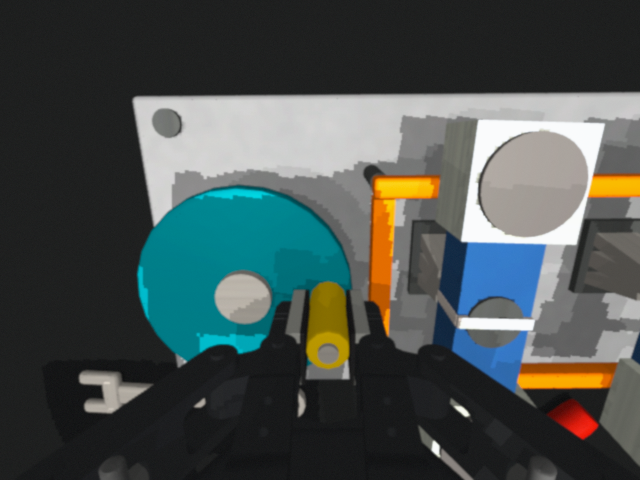

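The knob is held and has turned a quarter, now right of the hub at (328,330), with low forces. I continue.

Request:
{"method": "jog_arm", "body": {"plan": [0.0111,-0.0015,0,0,0,0,0.01,0.0104,-0.0043,0,0,0,0,0.01,0.0089,-0.0068,0,0,0,0,0.01,0.0068,-0.0089,0,0,0,0,0.01,0.0043,-0.0104,0,0,0,0,0.01,0.0015,-0.0111,0,0,0,0,0.01,-0.0015,-0.0111,0,0,0,0,0.01,-0.0043,-0.0104,0,0,0,0,0.01,-0.0068,-0.0089,0,0,0,0,0.01,-0.0089,-0.0068,0,0,0,0,0.01,-0.0104,-0.0043,0,0,0,0,0.01,-0.0111,-0.0015,0,0,0,0,0.01,0,0,0,0,0,0,0.01]}}

```text
t: 19.6
eef_pos: [0.4784, 0.2648, 0.2642]
ee_rot: [3.133, 0.209, 0.004]
force: [-0.3, -4.8, 5.5]
opening: 0.0162
gripper_force: 49.5
```

Request:
{"method": "jog_arm", "body": {"plan": [-0.0111,0.0015,0,0,0,0,0.01,-0.0104,0.0043,0,0,0,0,0.01,-0.0089,0.0068,0,0,0,0,0.01,-0.0068,0.0089,0,0,0,0,0.01,-0.0043,0.0104,0,0,0,0,0.01,-0.0015,0.011,0,0,0,0,0.01,0,0.002,0,0,0,0,0.01,0,0,0,0,0,0,0.01,0,0,0,0,0,0,0.01]}}

```text
t: 20.5
eef_pos: [0.4421, 0.2155, 0.2642]
ee_rot: [-3.133, -0.205, -0.006]
force: [2.2, 2.0, 9.9]
opening: 0.0164
gripper_force: 50.0
```

```bash
python3 - <<'E'
from h import *
s=robot.get_state();print(s["eef_pos"][2],unst(s["eef_pos"]),s["force"],s["opening"])
E
```

```text
0.26419258860035955 [[-0.04251879  0.22426951]] [2.22237333 2.03446428 9.87451315] 0.01638830285438574
```

Full turn done. I release, rise and look.

Request:
{"method": "jog_arm", "body": {"plan": [0,0,0,0,0,0,0.06,0,0,0,0,0,0,0.06,0,0,0,0,0,0,0.06,0,0,0,0,0,0,0.06,0,0,-0.03,0,0,0,0.06,0,0,-0.04,0,0,0,0.06,0,0,-0.04,0,0,0,0.06,0,0.04,0,0,0,0,0.06,0,0.04,0,0,0,0,0.06,0,0.04,0,0,0,0,0.06,0,0,0,0,0,0,0.06,0,0,0,0,0,0,0.06]}}

```text
t: 21.7
eef_pos: [0.4574, 0.0957, 0.3724]
ee_rot: [-3.134, -0.203, 0.002]
force: [-1.5, -0.1, 0.0]
opening: 0.06
gripper_force: 0.0
```

```bash
python3 - <<'E'
from h import *
cal=robot.get_calibration("wrist");im=robot.capture("wrist");np.savez("pics/w10.npz",**cal)
t=robot.capture("scene");cv2.imwrite("pics/w10.png",im);cv2.imwrite("pics/s10.png",t)
a=cv2.resize(t[180:310,220:500],(800,371),interpolation=2)
b=cv2.resize(im,None,fx=.35,fy=.35); c=np.zeros((371+168,800,3),np.uint8);c[:371]=a;c[371:,:224]=b
b2=robot.capture("top");cv2.imwrite("pics/t10.png",b2);b2=cv2.resize(b2[190:350,140:540],None,fx=1.05,fy=1.05);c[371:371+b2.shape[0],240:240+b2.shape[1]]=b2
cv2.imwrite("pics/m10.png",c);s=robot.get_state();print(unst(s["eef_pos"]),s["eef_pos"])
E
```

```text
[[-0.04319278  0.10507345]] [0.45715351 0.09727447 0.37246961]
```

View pics/m10.png

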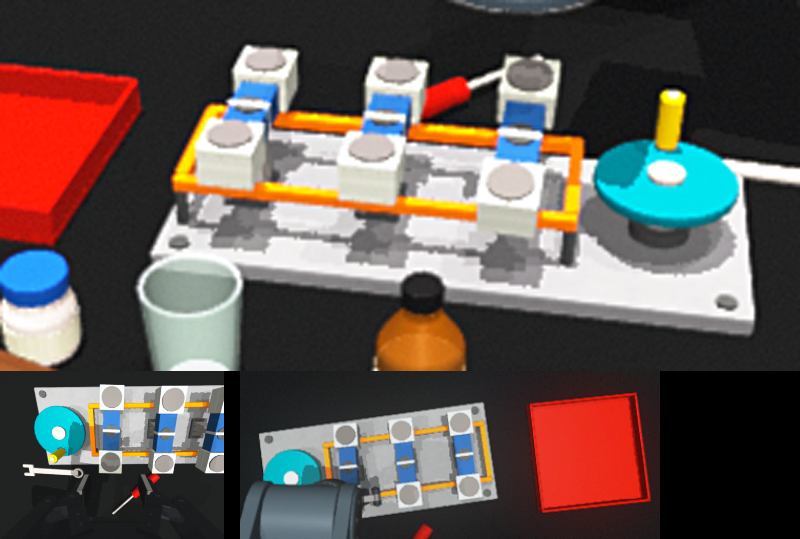

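```bash
python3 - <<'E'
from h import *
def E(n,thr=(110,236),amin=60):
    im=cv2.imread(f"pics/{n}.png");H,S,V=hsv(im);g=((S<45)&(V>thr[0])&(V<thr[1])).astype(np.uint8);o=[]
    for th in (180,200,215,225,236,245):
        g=((S<60)&(V>90)&(V<th)).astype(np.uint8)
        for c in cv2.findContours(g,cv2.RETR_LIST,2)[0]:
            a=cv2.contourArea(c)
            if a>amin and len(c)>8:
                e,ax,_=cv2.fitEllipse(c)
                if a/(np.pi*ax[0]*ax[1]/4)>.9 and ax[0]/ax[1]>.4: o.append(e)
    return np.array(o)
sc=robot.get_calibration("scene");tp=robot.get_calibration("top");wr=dict(np.load("pics/w10.npz"))
es,et,ew=E("s10"),E("t10",amin=150),E("w10",amin=900)
for n,y,x0 in(("L",.109,0),("M",.002,0),("R",-.109,0)):
  for sgn in(1,-1):
    cand=[]
    for cal,e,nm in((sc,es,"s"),(tp,et,"t"),(wr,ew,"w")):
        p=proj(cal,st(sgn*.06,y,.112))[0]; d=np.linalg.norm(e-p,axis=1); j=d<(14 if nm!="w" else 35)
        cand.append((p.round(1).tolist(),np.round(e[j]-p,1).tolist()))
    print(n,sgn,"  ds/dz20mm",(proj(sc,st(sgn*.06,y,.132))-proj(sc,st(sgn*.06,y,.112))).round(1).tolist(),cand)
E
```

```text
L 1   ds/dz20mm [[0.6, -7.9]] [([399.6, 236.1], [[-1.5, 7.6], [-1.5, 7.3]]), ([238.8, 253.2], [[1.2, -2.6], [1.1, -2.7], [1.1, -2.7]]), ([319.3, 82.3], [[-0.1, -8.1], [-0.2, -8.2], [-0.2, -8.4], [-0.1, -8.4], [-0.2, -8.4]])]
L -1   ds/dz20mm [[0.6, -7.5]] [([404.2, 208.5], [[1.0, -2.8]]), ([246.3, 314.6], []), ([321.0, 266.4], [[-5.6, -6.0], [-5.6, -5.8]])]
M 1   ds/dz20mm [[0.1, -7.8]] [([350.1, 231.2], [[-0.2, 0.6], [-0.4, 0.5], [-0.5, 0.5]]), ([293.2, 246.0], [[0.1, 0.2], [0.1, 0.3], [0.1, 0.3]]), ([497.5, 81.8], [[-3.4, -0.2], [-3.2, -0.2], [-3.1, -0.3], [-3.1, -0.4], [-3.1, -0.3]])]
M -1   ds/dz20mm [[0.2, -7.4]] [([358.7, 204.5], []), ([301.1, 307.2], [[-0.4, 0.2], [-0.5, 0.2], [-0.5, 0.3]]), ([471.7, 266.1], [[-6.0, -1.7], [-3.6, -1.7], [-3.4, -1.7], [-3.3, -1.7], [-3.3, -1.6]])]
R 1   ds/dz20mm [[-0.4, -7.7]] [([300.7, 226.3], [[-0.4, 0.5], [-0.6, 0.4], [-0.6, 0.4]]), ([349.3, 238.6], [[0.0, 0.1], [0.1, 0.0], [-0.0, 0.3]]), ([682.7, 81.3], [])]
R -1   ds/dz20mm [[-0.3, -7.3]] [([313.1, 200.4], []), ([357.6, 299.6], [[0.1, 0.1], [0.2, 0.0], [0.1, 0.1], [0.3, -0.2]]), ([628.3, 265.8], [])]
```

M and R are level (residuals under 1 px). L has its +x end down by about 14 mm, so L is the reject. I compute a tilted grasp for it.

```bash
python3 - <<'E'
from h import *
a=.227;Rt=Rdown(YAW-.015)*R.from_euler("y",-a)
o=st(.0003,.110,.0762)
up=-Rt.apply([0,0,1]);print(up)
s=robot.get_state();R0=R.from_rotvec(s["ee_rot"])
for h in(.249,.179):
    p=o+h*up;print(p); go(p,Rt)
E
```

```text
[0.22351687 0.02627146 0.97434595]
[0.55527522 0.11442415 0.31881214]
t 21.85 shift(tool now) [ 0.0996 -0.004   0.0536] turn [ 0.0013 -0.2261  0.0159]
[0.53962904 0.11258515 0.25060792]
t 21.85 shift(tool now) [ 0.0839 -0.0042  0.1218] turn [ 0.0013 -0.2261  0.0159]
```

Request:
{"method": "jog_arm", "body": {"plan": [0.033,-0.002,0,0,0,0,0.06,0.033,-0.002,0.01,0,0,0,0.06,0.0335,0,0.022,0,0,0,0.06,0,0,0.0215,0,-0.113,0.008,0.06,0,0,0,0,-0.113,0.008,0.06,0,0,0,0,0,0,0.06,0,0,0,0,0,0,0.06,0,0,0,0,0,0,0.06]}}

```text
t: 22.65
eef_pos: [0.5553, 0.1141, 0.3197]
ee_rot: [3.102, 0.182, -0.348]
force: [-0.2, 0.1, -0.2]
opening: 0.0602
gripper_force: 0.0
```

```bash
python3 - <<'E'
from h import *
a=.227;Rt=Rdown(YAW-.015)*R.from_euler("y",-a);o=st(.0003,.110,.0762);up=-Rt.apply([0,0,1])
go(o+.249*up,Rt);go(o+.179*up,Rt)
cal=robot.get_calibration("wrist");im=robot.capture("wrist");cv2.imwrite("pics/w11.png",im)
print("expected line",proj(cal,o+.026*up),"bar centre mid")
H,S,V=hsv(im)
r=np.flatnonzero((S[:,330-20]<40)&(V[:,310]>170));print(r)
b=(H>105)&(H<120)&(S>110)
for A,c,q in blobs(b,300):print(A,c.round(1),q[:4])
E
```

```text
t 22.65 shift(tool now) [ 0.0002 -0.0003  0.0009] turn [ 0.0018 -0.0034 -0.0002]
t 22.65 shift(tool now) [-0.0001 -0.0004  0.0709] turn [ 0.0018 -0.0034 -0.0002]
expected line [[327.51632006 266.17219525]] bar centre mid
[122 123 124 125 126 127 128 129 130 131 132 264 265 266 267 268 269 270
 329 330 331 332 333 334 382 383 384 385 386]
2222 [326.4 230.9] [299 208  55  54]
2669 [503.7 240.6] [465 209  82  59]
1083 [628.5 283. ] [610 252  30  63]
2193 [486.3 295.6] [455 256  72  62]
1996 [325.7 299.3] [300 272  52  49]
```

Request:
{"method": "jog_arm", "body": {"plan": [0,0,0.03,0,0,0,0.06,0,0,0.025,0,0,0,0.06,0,0,0.015,0,0,0,0.06,0,0,0,0,0,0,0.06,0,0,0,0,0,0,0.06,0,0,0,0,0,0,0.025,0,0,0,0,0,0,0.025,0,0,0,0,0,0,0.025,0,0,0,0,0,0,0.025,0,0,0,0,0,0,0.025,0,0,0,0,0,0,0.025,-0.0022,0,-0.0098,0,0,0,0.025,-0.0045,0,-0.0195,0,0,0,0.025,-0.0045,0,-0.0195,0,0,0,0.025,-0.0067,0,-0.0292,0,0,0,0.025,-0.0067,0,-0.0292,0,0,0,0.025,0,0,0,0,0,0,0.025], "grip_force": 80}}

```text
t: 24.4
eef_pos: [0.541, 0.1118, 0.3643]
ee_rot: [3.103, 0.18, -0.34]
force: [1.3, -0.2, -6.6]
opening: 0.0301
gripper_force: 80.6
```

```bash
python3 - <<'E'
from h import *
s=robot.get_state();print(s["eef_pos"],s["opening"],s["force"])
robot.capture("scene");im=robot.capture("wrist");cv2.imwrite("pics/w12.png",im)
# tray centre
im=cv2.imread("pics/top0.png");H,S,V=hsv(im);cal=robot.get_calibration("top")
red=((H<5)|(H>175))&(S>150); red[:, :400]=0; red[:, 540:]=0
c=max(cv2.findContours(red.astype(np.uint8),0,2)[0],key=cv2.contourArea)
rc=cv2.minAreaRect(c);b=cv2.approxPolyDP(c,8,True)[:,0];P=ray(cal,b,.035);print(P.mean(0),np.linalg.norm(P[0]-P[1]),np.linalg.norm(P[1]-P[2]),"yaw",np.arctan2(*(P[1]-P[2])[[1,0]]),np.arctan2(*(P[0]-P[3])[[1,0]]))
T=P.mean(0)
Rt=Rdown(.10);go(np.array([T[0],T[1],s["eef_pos"][2]]),Rt)
E
```

```text
[0.54096225 0.11179514 0.3642599 ] 0.03011651640104445 [ 1.30914325 -0.15959143 -6.60235865]
[ 0.5323608  -0.36409978  0.035     ] 0.22677083030980183 0.21188411698415932 yaw 0.10747096109822633 0.1093606869595853
t 24.5 shift(tool now) [-0.0613  0.4718  0.0111] turn [0.0036 0.2259 0.0156]
```

View pics/w12.png

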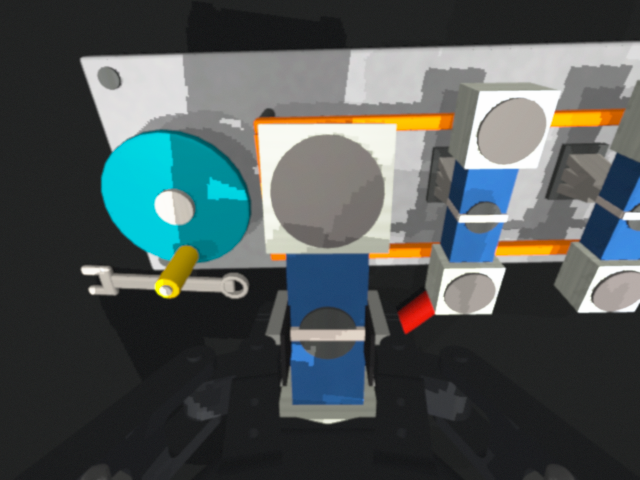

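Request:
{"method": "jog_arm", "body": {"plan": [0,0,0,0,0.075,0.005,0.025,0,0,0,0,0.075,0.005,0.025,0,0,0,0,0.076,0.005,0.025,-0.0019,0.016,0,0,0,0,0.025,-0.0037,0.0315,0,0,0,0,0.025,-0.0037,0.0315,0,0,0,0,0.025,-0.0037,0.0315,0,0,0,0,0.025,-0.0037,0.0315,0,0,0,0,0.025,-0.0037,0.0315,0,0,0,0,0.025,-0.0037,0.0315,0,0,0,0,0.025,-0.0037,0.0315,0,0,0,0,0.025,-0.0037,0.0315,0,0,0,0,0.025,-0.0037,0.0315,0,0,0,0,0.025,-0.0037,0.0315,0,0,0,0,0.025,-0.0037,0.0315,0,0,0,0,0.025,-0.0037,0.0315,0,0,0,0,0.025,-0.0037,0.0315,0,0,0,0,0.025,-0.0037,0.0315,0,0,0,0,0.025,-0.002,0.016,0,0,0,0,0.025,0,0,0,0,0,0,0.025]}}

```text
t: 26.5
eef_pos: [0.5313, -0.3672, 0.3605]
ee_rot: [3.136, 0.154, -0.004]
force: [-0.3, 0.5, -7.0]
opening: 0.03
gripper_force: 80.7
```

Request:
{"method": "jog_arm", "body": {"plan": [0,0,0,0,0,0,0.025,0,0,0,0,0,0,0.025]}}

```text
t: 26.7
eef_pos: [0.5321, -0.363, 0.3615]
ee_rot: [3.137, 0.16, -0.003]
force: [-0.2, 1.0, -5.7]
opening: 0.0299
gripper_force: 80.7
```

```bash
python3 - <<'E'
from h import *
s=robot.get_state();print(s["eef_pos"],s["opening"],s["force"])
go(np.array([.5324,-.3641,.184]),Rdown(.10))
cal=robot.get_calibration("wrist");im=robot.capture("wrist");cv2.imwrite("pics/w13.png",im)
z=s["eef_pos"][2]-.179
P=st(0,0);c=np.array([s["eef_pos"][0],s["eef_pos"][1],z+.037]);print("exp far cap",proj(cal,c+.06*np.array([.995,.1,0])),"line",proj(cal,c-[0,0,.011]))
for e,a,p in caps(im,cal,amin=3000):print(np.round(e,1),a)
H,S,V=hsv(im);r=np.flatnonzero((S[:,310]<40)&(V[:,310]>150));print(r[(r>250)])
red=((H<5)|(H>175))&(S>150);y,x=np.nonzero(red);print("red",x.min(),x.max(),y.min(),y.max())
E
```

```text
[ 0.53207116 -0.36302073  0.36153928] 0.029887830440105453 [-0.24300368  1.00771908 -5.74208594]
t 26.7 shift(tool now) [0.0006 0.0011 0.1775] turn [0.0001 0.0021 0.002 ]
exp far cap [[330.38127614 190.78533059]] line [[329.4016911  332.98005205]]
[251 252 253 330 331 332 333 334 335 336 337 338 339 340 406 407 412 413
 414 415 416 417 418 419]
red 0 474 81 355
```

Request:
{"method": "jog_arm", "body": {"plan": [0,0.001,0.02,0,0,0,0.025,0,0,0.03,0,0,0,0.025,0,0,0.03,0,0,0,0.025,0,0,0.03,0,0,0,0.025,0,0,0.025,0,0,0,0.025,0,0,0.015,0,0,0,0.025,0,0,0.01,0,0,0,0.025,0,0,0.005,0,0,0,0.025,0,0,0,0,0,0,0.025,0,0,0,0,0,0,0.025,0,0,0.004,0,0,0,0.025,0,0,0.004,0,0,0,0.025,0,0,0,0,0,0,0.025,0,0,0,0,0,0,0.025]}}

```text
t: 28.15
eef_pos: [0.5325, -0.3661, 0.1895]
ee_rot: [3.134, 0.158, 0.0]
force: [0.1, -0.5, -6.3]
opening: 0.0297
gripper_force: 80.7
```

Request:
{"method": "jog_arm", "body": {"plan": [0,0,0.002,0,0,0,0.025,0,0,0.0015,0,0,0,0.025,0,0,0,0,0,0,0.025,0,0,0,0,0,0,0.025]}}

```text
t: 28.55
eef_pos: [0.5327, -0.3662, 0.187]
ee_rot: [3.134, 0.158, 0.001]
force: [-1.1, 0.8, 2.0]
opening: 0.0301
gripper_force: 81.6
```

Contact: the load has transferred to the tray floor. I release and retreat.

Request:
{"method": "jog_arm", "body": {"plan": [0,0,0.001,0,0,0,0.025,0,0,0,0,0,0,0.025,0,0,0,0,0,0,0.06,0,0,0,0,0,0,0.06,0,0,0,0,0,0,0.06,0,0,0,0,0,0,0.06,0,0,-0.02,0,0,0,0.06,0,0,-0.03,0,0,0,0.06,0,0,-0.04,0,0,0,0.06,0,0,-0.05,0,0,0,0.06,0,0,-0.05,0,0,0,0.06,-0.03,0.04,0,0,0,0,0.06,-0.03,0.04,0,0,0,0,0.06,-0.03,0.04,0,0,0,0,0.06,0,0,0,0,0,0,0.06]}}

```text
t: 30.05
eef_pos: [0.4516, -0.4996, 0.3757]
ee_rot: [3.13, 0.148, -0.0]
force: [0.6, 1.0, 0.3]
opening: 0.0602
gripper_force: 0.0
```

```bash
python3 - <<'E'
from h import *
s=robot.get_state();print(s["eef_pos"],s["opening"],s["force"])
t=robot.capture("top");cv2.imwrite("pics/t14.png",t);sc=robot.capture("scene")
cal=robot.get_calibration("top");H,S,V=hsv(t)
for e,a,p in caps(t,cal,z=.112,amin=150):print(np.round(e,1),p.round(4),unst(p).round(4), ray(cal,e,.042).round(4))
print("yel",[(c.round(1),unst(ray(cal,c,.119)).round(4)) for a,c,_ in blobs((abs(H-28)<4)&(S>150)&(V>120),20)])
c=np.zeros((590,640,3),np.uint8);c[:300]=cv2.resize(t[200:350,150:550],(640,240),interpolation=2) if 0 else cv2.resize(t[200:350,220:540],(640,300));c[300:]=cv2.resize(sc[180:325,150:470],(640,290));cv2.imwrite("pics/m14.png",c)
E
```

```text
[ 0.45156383 -0.49956825  0.37574131] 0.06018143542522323 [0.59709225 0.95800442 0.27572792]
[300.7 307.5] [ 0.4535 -0.0063  0.112 ] [[-0.0605  0.0029]] [[ 0.448 -0.004  0.042]]
[357.8 299.8] [ 0.4682 -0.1174  0.112 ] [[-0.0605 -0.1092]] [[ 0.4638 -0.1232  0.042 ]]
[293.2 246.4] [0.5722 0.0086 0.112 ] [[0.0592 0.002 ]] [[0.5753 0.012  0.042 ]]
[469.5 239.1] [ 0.5868 -0.3381  0.112 ] [[ 0.028  -0.3436]] [[ 0.5909 -0.3597  0.042 ]]
[349.3 238.9] [ 0.5871 -0.1013  0.112 ] [[ 0.0595 -0.1089]] [[ 0.5912 -0.1058  0.042 ]]
[330.2 158.3] [ 0.7473 -0.0641  0.112 ] [[ 0.2232 -0.0931]] [[ 0.7629 -0.066   0.042 ]]
yel [(array([186.5, 314.9]), array([[-0.0448,  0.2218]]))]
```

View pics/m14.png

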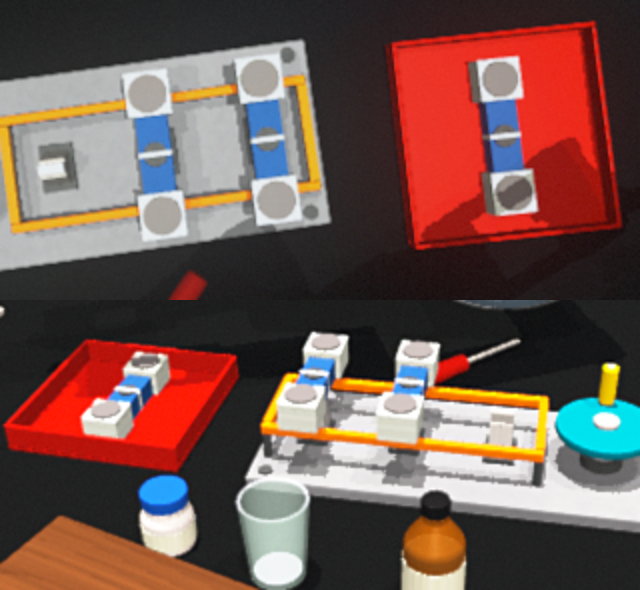

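The reject lies flat mid-tray at (503,135). M and R are level on their edges, and the knob is back at its start pixel after a full turn. I hand in the job.

```bash
python3 -c "
from workcell import robot
for _ in range(4): robot.capture('top')
print(robot.sign_off())"
```

```text
the job is handed in; nothing more can be done
None
```

The job is handed in at about 30 s of the 72 s allowed; no verdict came back. The left rotor tipped and lies flat in the reject tray, the other two are level on their edges, the cradle is down, and no bystander was touched.

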